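# Move the batch card holder to the free peg

### The job

Take the card holder off the peg it hangs on and hang it on the other, free peg of the leaning rack, fully seated and straight. It is too wide to grip, so it has to be carried from underneath; go gently so that no peg is strained, do not let the holder fall, and leave the things around the rack where they are.

Things in the scene. Friction and masses are not known exactly. Their poses are not given: they have to be found in the camera images.
- rack: Fixed leaning rack, 460 mm wide; origin on the table. x away from the robot, y level along its face, z up. The flat face leans back (away from the robot) 35 degrees from upright: a point s up the face is at (0.574 s, y, 110 mm + 0.819 s). The hung holder's lower edge is at s = 0. Side posts, 16 mm wide, at y = +-222 mm.
- rack_board (a point): Middle of the rack's white board, on the face at s = 117 mm, the height of both pegs. The board covers s = 58 to 180 mm; below it lies one aluminium bar flush with it (s = 37 to 57 mm), and below s = 37 mm the rack is open between its posts.
- peg_a: Fixed steel peg on which the holder hangs at the start, the left or the right one: a plain round stud, 14 mm in diameter, standing 16 mm out of the rack's face, square to it (so it rises 35 degrees towards the robot). Origin at its root on the face, s = 117 mm; axes as the rack's.
- peg_b: The free peg, the same stud at the same height, 160 to 240 mm to the left or right of the first. Origin at its root on the face; axes as the rack's.
- holder: Loose grey plastic card holder with a sheet of paper on its front: a slab 140 mm wide, 150 tall, 24 thick, 0.25 to 0.5 kg, its back flat on the rack's face. Own frame: y across, z up along the face, x into the rack. Origin: middle of the lower edge, on the back. Back x = 0, front x = -24 mm, lower edge z = 0, top z = 150 mm.
- holder_edge (a point): Middle of the holder's lower edge (12 mm in front of its back), where fingers lift it. At each lower corner a lug 12 mm wide (|y| = 58 to 70 mm) reaches 12 mm further down, so that fingers under the edge also carry the holder sideways.
- holder_seat (a point): Point on the holder's back at z = 117 mm; coincides with a peg's origin when hung fully home. The back, 18 mm deep, has a level channel (z = 86 to 106 mm) open at both sides, and up from its middle a notch 22 mm wide, closed at z = 124 mm, that hangs on the peg. Raised 18 to 24 mm, the holder slides sideways with the peg in the channel; at 24 mm the channel's floor meets the peg.
- basket: Bystander: white slatted plastic basket 200 x 270 x 75 mm; origin under its centre.
- tape: Bystander: roll of clear tape lying flat, 110 mm across, 48 mm high; origin under its centre.
- stapler: Bystander: black stapler 150 x 36 x 46 mm; origin under its centre.
- cartons: Bystander: stack of three flat cartons 90 x 240 x 66 mm; origin under its centre.

How it is judged:
On the way:
1. the holder is off its first peg (distance between holder_seat and peg_a above 0.05 m), for 0.1 s.
At the end, for the whole second after the job is handed in: The holder hangs at rest on the peg that was free, its seat within 9 mm of that peg's root (fully home in the notch), straight within 0.12 rad; basket, tape, stapler and cartons within 30 mm of where they were (distance between holder_seat and peg_b below 0.009 m and angle between the y axis of holder and the y axis of rack, either way round below 0.12 rad and linear speed of holder below 0.02 m/s and distance of each of basket, tape, stapler, cartons from where it was at the start of the episode below 0.03 m); the robot touches nothing.
It fails at once if a peg is strained: the holder is forced against it with more than 25 N (contact force between holder and peg_a above 25 N or contact force between holder and peg_b above 25 N).
It fails at once if the holder is let fall off the rack (height (world z) of holder below 0.06 m).
It also fails if it takes over 50 s, if anything falls off the work surface, if the arm or the gripper's body presses on something with over 40 N, if the wrist force passes 120 N, or if a joint passes its speed limit or range.

### The arm

A 6-joint arm with a two-finger parallel gripper is mounted at the origin on the work surface. World frame = base frame: x ahead of the robot, y to its left, z up, the work surface at z = 0. Lengths are in m, angles in rad, forces in N, time in s.
With the tool pointing down it reaches from about 0.35 to 0.775 m from the base axis. Payload 7.3 kg.
Tool frame: the origin (TCP) lies on the centre line of the jaws, within the pads' length; the fingertips stand tip_reach ahead of it and the grasp point (between the pads) lies 6 mm ahead of it (tip_reach is the distance from the TCP to the fingertips, in m); x points along the fingers, y is the direction in which the jaws open and shut, and the axes are right-handed (so a half turn about x gives the same grasp; the last joint's range is limited). The gripper opens to 92 mm and grips with 3 to 60 N. Pads are 19 mm wide; open, the fingers measure 130 mm over their backs; the gripper's body (75 mm by 190 mm) begins 47 mm behind the grasp point.
Start: joints at [-1.375, 0.342, 1.524, -0, 1.275, -0.146], TCP at [0.176, -0.495, 0.252] pointing down, gripper open.
Joint ranges: [-2.53, 2.53], [-0.77, 2.02], [0.04, 2.7], [-1, 4.14], [0.28, 2.66], [-3.11, 3.11]. Speed limits (rad/s): [2.57, 2.57, 3.14, 3.14, 3.14, 3.14].

### API

Orientations are given as [roll, pitch, yaw] about the fixed x, y, z axes, in that order (R = Rz(yaw) Ry(pitch) Rx(roll)).
In Python, from cell import observe, read_camera, get_calibration, hand_in, tip_reach gives the robot as it stands. The module is installed in compiled form; this text tells all that it offers.
- The arm moves only by the shell command python3 -m crank 'ROWS' [FORCE]. ROWS is JSON, a list of rows, each an object of numbers: "fingers": the opening, from -1 (shut) to 1 (fully open); "tx", "ty", "tz": the shift along the tool's x, y, z in units of 40 mm (1.0 is 40 mm); "roll": the turn about the tool's x in units of 10 degrees (1.0 is 10 degrees). In form: [{"fingers": .., "tx": .., "ty": .., "tz": .., "roll": ..}, ...]. A call has exactly 8 rows; each row is the pose to reach, as a shift and turn from the pose commanded when the call began, along the tool's axes at that moment; what a row does not reach only later rows make up. A row lasts 1/8 s, in which the tool goes at most 62.5 mm and 10.7 degrees, less where a joint would pass 70% of its speed; a pose out of reach is approached as far as the arm can. A call with a gripper value outside its range is refused whole. The fingers move at their own pace and stop on an object; FORCE is the grip in N (left out, the last holds). Time passes only in rows, so rows that repeat a pose let the fingers close, or fill a call up. It gives the time, the measured TCP pose, the force and the opening at its end, in the units of the state.
- observe(): the state, without advancing time (a new reading comes with each control period).
- read_camera(name): name is "side" or "top"; returns (picture, depth): 400x640x3 uint8, red, green, blue; 400x640 float32, m along the optical axis (not along the pixel's ray), 0 where there is no reading.
- get_calibration(name): a dict with "vertical_fov" (degrees; the focal length in pixels is half the picture's height over the tangent of half this angle, whatever the lens; pixels are square), "cx", "cy" (the principal point, pixels), "pose" (4x4, takes a point from camera to world coordinates). Camera axes: x right, y down, z forward; pixel columns grow to the right and rows downward; lengths in m; the calibration is good to about 2 mm. A picture is of the moment at which its call begins. get_calibration takes no time and is no camera call.
- hand_in(): hands the job in, once; it reports no verdict.
The state is a dict: "time": time; "qpos": joint angles; "qvel": joint speeds; "joint_efforts": joint torques, N m; "tool_pos": TCP position; "tool_rot": TCP orientation; "contact_force": force on the tool from outside, world axes, zero at the start; "torque": the same for the moment, N m; "opening": finger opening in m.
Only numpy, scipy, OpenCV 4.12 (cv2) and the standard library are available. Lean on these libraries where they do the work, as an engineer would, in place of code of your own. Each camera call takes 0.05 s, during which the arm holds its last target. There are 200 camera calls.

## Working session

There is one attempt and no reset: what is moved stays moved. The work goes in short steps, Python scripts to look and compute and a shell command to move; the robot and the scene stay as the last step left them, time stands still between calls to the robot, and variables do not carry over. Pictures are saved under pics/ and viewed, about 8 in all and at most 12, crops included, and the job is handed in when it is done.

```bash
mkdir -p pics; cat > h.py <<'E'
import numpy as np,cv2
from cell import *
from scipy.spatial.transform import Rotation as R
def cam(n):
    p,d=read_camera(n); c=get_calibration(n)
    f=200/np.tan(np.radians(c["vertical_fov"])/2)
    v,u=np.mgrid[:400,:640]
    P=np.stack([(u-c["cx"])/f*d,(v-c["cy"])/f*d,d],-1)
    T=np.array(c["pose"]); W=P@T[:3,:3].T+T[:3,3]; W[d==0]=np.nan
    return p,W
def save(n,p): cv2.imwrite("pics/"+n,p[...,::-1])
def st():
    o=observe(); print({k:np.round(o[k],4).tolist() for k in("time","tool_pos","tool_rot","contact_force","opening","qpos")})
    print(np.round(R.from_euler('xyz',o["tool_rot"]).as_matrix(),3)); return o
E
python3 - <<'E'
from h import *
st(); print(tip_reach if not callable(tip_reach) else tip_reach())
for n in("side","top"):
    p,W=cam(n); save(n+"0.png",p); np.save(n+"0.npy",W); print(n,get_calibration(n))
E
```

```text
{'time': 0.0, 'tool_pos': [0.1759, -0.4943, 0.2511], 'tool_rot': [-1.7135, 1.5693, 1.77], 'contact_force': [-0.981, 0.7049, -0.4583], 'opening': 0.0919, 'qpos': [-1.375, 0.3427, 1.525, -0.0, 1.2754, -0.146]}
[[-0.     0.335 -0.942]
 [ 0.002 -0.942 -0.335]
 [-1.    -0.002 -0.   ]]
0.025
side {'vertical_fov': 48.22614655856988, 'cx': 315.1268110767305, 'cy': 205.450490872898, 'pose': array([[ 0.80205577, -0.42725923,  0.41732014, -0.09468473],
       [-0.5971766 , -0.58459449,  0.54920796, -0.8476767 ],
       [ 0.00930888, -0.68970923, -0.7240266 ,  1.25323591],
       [ 0.        ,  0.        ,  0.        ,  1.        ]])}
top {'vertical_fov': 57.572445696698864, 'cx': 318.9452478052031, 'cy': 197.986566078775, 'pose': array([[-0.10151594, -0.97122257,  0.21545586,  0.33610711],
       [-0.99483323,  0.09935956, -0.02084502, -0.00281487],
       [-0.00116245, -0.21645875, -0.97629107,  1.08116363],
       [ 0.        ,  0.        ,  0.        ,  1.        ]])}
```

View pics/side0.png

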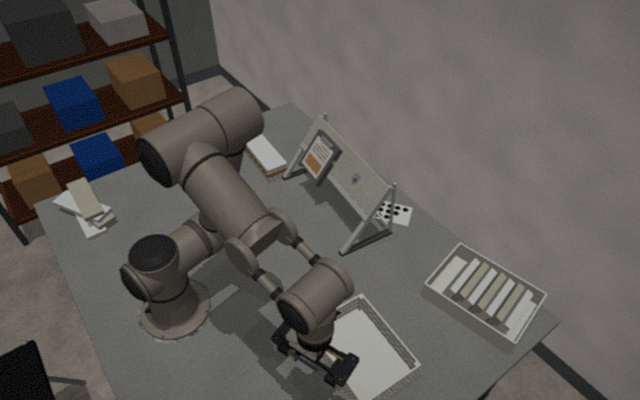

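View pics/top0.png

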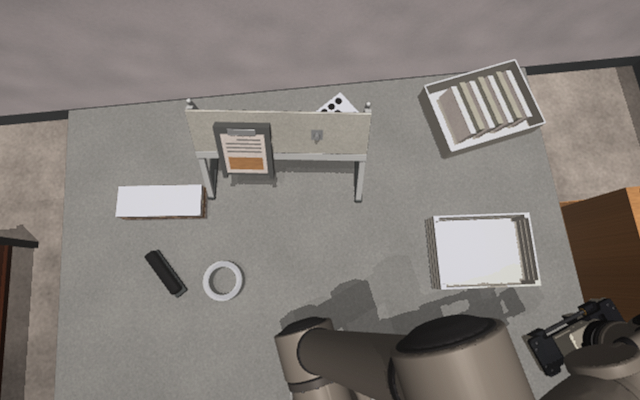

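The top view shows the holder at about (246,150) on the left peg and the free peg at (317,135), to the robot's right. The cartons, stapler and tape are nearby, on the left. The tool can only point down, so I'll lift the lower front edge with the sides of the fingers. Next I'll measure the rack.

```bash
cat >> h.py <<'E'
def rackframe(W,yaw_o=None):
    m=np.zeros((400,640),bool); m[112:150,280:365]=1; m[120:145,305:330]=0
    P=W[m]; P=P[~np.isnan(P).any(1)]
    for _ in range(4):
        c=P.mean(0); n=np.linalg.svd(P-c,full_matrices=False)[2][2]; d=(P-c)@n
        P=P[abs(d)<max(.003,2*d.std())]
    n=n*np.sign(n[2]); return c,n,d.std()
E
python3 - <<'E'
from h import *
W=np.load("top0.npy"); p=cv2.imread("pics/top0.png")
c,n,s=rackframe(W); print(c,n,s,"lean",np.degrees(np.arcsin(n[2])))
y=np.cross([0,0,1],-n); y/=np.linalg.norm(y)  # rack y
x=np.cross(y,[0,0,1]); print("x",x,"y",y,"yaw",np.degrees(np.arctan2(x[1],x[0])))
up=.5736*x+.8192*np.array([0,0,1])
# origin: face at z=.110 => s=0 
c0=c-((c[2]-.110)/.8192)*up
loc=np.stack([(W-c0)@y,(W-c0)@up,(W-c0)@n],-1)*1000
hold=(abs(loc[...,2]-24)<5); hold[:, :190]=0; hold[:,300:]=0; hold[:100]=0;hold[200:]=0
H=loc[hold]; print("holder y",np.percentile(H[:,0],[0.5,2,50,98,99.5]),"s",np.percentile(H[:,1],[.5,2,98,99.5]),"n",np.median(H[:,2]))
pg=(loc[...,2]>10)&(loc[...,2]<22); pg[:,:295]=0; pg[:,335:]=0; pg[:115]=0; pg[150:]=0
G=loc[pg]; print("peg",len(G),np.percentile(G[:,0],[2,50,98]),np.percentile(G[:,1],[2,50,98]),np.median(G[:,2]))
b=(abs(loc[...,2])<5)&(loc[...,1]>60)&(loc[...,1]<175); b[:,:180]=0;b[:,380:]=0
print("board y",np.percentile(loc[b][:,0],[.2,99.8]),"s",np.percentile(loc[(abs(loc[...,2])<5)&(np.arange(640)[None]>290)&(np.arange(640)[None]<360)][:,1],[.5,99.5]))
print("c0",c0)
np.savez("rf.npz",c0=c0,x=x,y=y,up=up,n=n)
big=cv2.resize(p[90:220,170:390],None,fx=3.5,fy=3.5,interpolation=cv2.INTER_CUBIC); cv2.imwrite("pics/crop0.png",big)
E
```

```text
[ 0.70167379 -0.04921563  0.21364643] [-0.81214599  0.10011802  0.57480021] 0.0012731395698764155 lean 35.08564174145531
x [ 0.99248705 -0.12234972  0.        ] y [ 0.12234972  0.99248705 -0.        ] yaw -7.027731043509126
holder y [134.41535309 136.20361133 204.77094186 347.48541803 371.13381114] s [-76.26152945 -67.01940768 148.32598583 149.63139547] n 24.886757799952022
peg 24 [12.05615432 17.14559056 22.25430729] [110.80983036 117.62430978 123.11611791] 15.8577810790173
board y [-115.4328787   341.94893681] s [-140.20363879  179.38457917]
c0 [ 0.62964629 -0.04033637  0.11      ]
```

View pics/crop0.png

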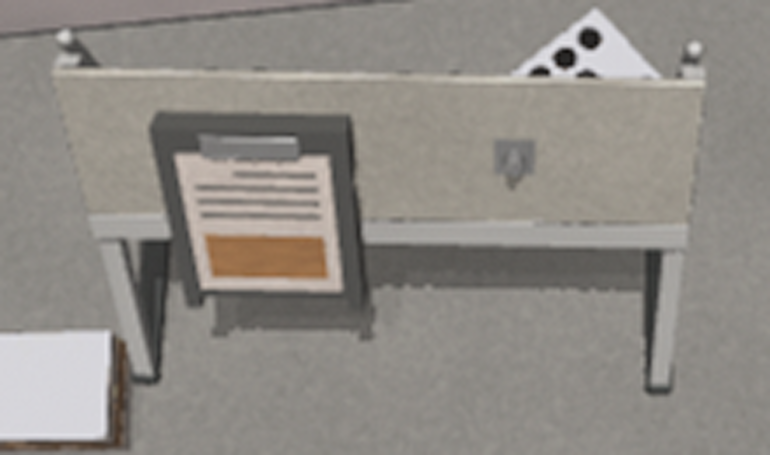

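The model fits well: lean 35.1°, free peg at s=117.6, holder top at 149.6. The lateral distance between pegs is about 187 mm. I'll move in front of the rack at a safe height.

```bash
python3 -m crank '[{"fingers":0.43,"ty":-1.5,"tz":-1.6,"roll":0.5},{"fingers":0.43,"ty":-2.5,"tz":-2.9,"roll":1},{"fingers":0.43,"ty":-3.5,"tz":-4.1,"roll":1.5},{"fingers":0.43,"ty":-4.5,"tz":-5.3,"roll":2},{"fingers":0.43,"ty":-5.5,"tz":-6.5,"roll":2.66},{"fingers":0.43,"ty":-6.5,"tz":-7.7,"roll":2.66},{"fingers":0.43,"ty":-7.5,"tz":-8.9,"roll":2.66},{"fingers":0.43,"ty":-8.5,"tz":-10.1,"roll":2.66}]' 20
python3 - <<'E'
from h import *
W=np.load("top0.npy"); r=np.load("rf.npz")
loc=np.stack([(W-r["c0"])@r[k] for k in("y","up","n")],-1)*1000
m=abs(loc[...,2]-24)<4; m[:,:190]=0;m[:,300:]=0
L=[];Rr=[]
for s in range(20,145,10):
    q=loc[m&(abs(loc[...,1]-s)<5)][:,0]; q=q[(q<300)&(q>100)]; L.append(q.min());Rr.append(q.max())
print(np.round(L),np.round(Rr),np.median(L),np.median(Rr),np.mean([np.median(L),np.median(Rr)]))
o=st()
E
```

```text
[135. 134. 136. 135. 134. 134. 135. 134. 134. 135. 135. 134. 135.] [274. 274. 275. 274. 274. 274. 274. 274. 275. 273. 275. 275. 274.] 134.55814139583418 274.1149606525068 204.3365510241705
{'time': 0.1, 'tool_pos': [0.1759, -0.4943, 0.2511], 'tool_rot': [-1.6988, 1.5694, 1.7847], 'contact_force': [-0.1681, 0.4387, -0.9648], 'opening': 0.0919, 'qpos': [-1.375, 0.3427, 1.5249, -0.0, 1.2754, -0.146]}
[[-0.     0.335 -0.942]
 [ 0.001 -0.942 -0.335]
 [-1.    -0.001 -0.   ]]invalid input at $[0]: expected keys fingers, tx, ty, tz, roll
```

```bash
python3 -m crank '[{"fingers":0.43,"tx":0,"ty":-1,"tz":-1.1,"roll":0.5},{"fingers":0.43,"tx":0,"ty":-2,"tz":-2.3,"roll":1},{"fingers":0.43,"tx":0,"ty":-3,"tz":-3.5,"roll":1.5},{"fingers":0.43,"tx":0,"ty":-4,"tz":-4.7,"roll":2},{"fingers":0.43,"tx":0,"ty":-5,"tz":-5.9,"roll":2.66},{"fingers":0.43,"tx":0,"ty":-6,"tz":-7.1,"roll":2.66},{"fingers":0.43,"tx":0,"ty":-7,"tz":-8.3,"roll":2.66},{"fingers":0.43,"tx":0,"ty":-8,"tz":-9.5,"roll":2.66}]' 20
cat >> h.py <<'E'
rk=np.load("rf.npz")
def rel(yh=.2043):
    "tool position in rack frame (mm): x from holder contact plane, y from holder centre, z; and roll error"
    o=observe(); d=np.array(o["tool_pos"])-rk["c0"]; M=R.from_euler('xyz',o["tool_rot"]).as_matrix()
    print("t %.2f x %.1f y(rack) %.1f z %.1f"%(o["time"],1e3*d@rk["x"],1e3*d@rk["y"],1e3*o["tool_pos"][2]),
     "yawerr deg %.2f"%np.degrees(np.arctan2(np.cross(-rk["y"],M[:,1])[2],-rk["y"]@M[:,1])),"tilt",np.round(M[:,0],3),
     "F(rack x,y,z)",np.round([np.dot(o["contact_force"],a) for a in(rk["x"],rk["y"],[0,0,1])],1),"open",round(o["opening"],4))
E
python3 -c "
from h import *
rel()"
```

```text
time: 1.1
tool_pos: [0.4274, -0.0638, 0.2517]
tool_rot: [2.351, 1.57, -0.913]
contact_force: [0.5, -0.5, 0.2]
opening: 0.0658
t 1.10 x -197.9 y(rack) -48.1 z 251.7 yawerr deg 0.01 tilt [ 0. -0. -1.] F(rack x,y,z) [ 0.6 -0.5  0.2] open 0.0658
```

```bash
python3 -m crank '[{"fingers":0.43,"tx":0,"ty":-1.3,"tz":-0.5,"roll":0},{"fingers":0.43,"tx":0,"ty":-2.6,"tz":-1,"roll":0},{"fingers":0.43,"tx":0.2,"ty":-3.9,"tz":-1.6,"roll":0},{"fingers":0.43,"tx":0.6,"ty":-5.2,"tz":-2.2,"roll":0},{"fingers":0.43,"tx":1.3,"ty":-6.0,"tz":-2.6,"roll":0},{"fingers":0.43,"tx":2.2,"ty":-6.31,"tz":-2.7,"roll":0},{"fingers":0.43,"tx":2.87,"ty":-6.31,"tz":-2.7,"roll":0},{"fingers":0.43,"tx":2.87,"ty":-6.31,"tz":-2.7,"roll":0}]'
python3 - <<'E'
from h import *
rel()
p,W=cam("top"); save("top1.png",p); np.save("top1.npy",W)
E
```

```text
time: 2.1
tool_pos: [0.5632, 0.1714, 0.1344]
tool_rot: [0.311, 1.565, -2.953]
contact_force: [0.1, 0.7, -0.1]
opening: 0.0656
t 2.10 x -91.9 y(rack) 202.1 z 134.4 yawerr deg 0.03 tilt [-0.006 -0.001 -1.   ] F(rack x,y,z) [-0.   0.7 -0.1] open 0.0656
```

View pics/top1.png

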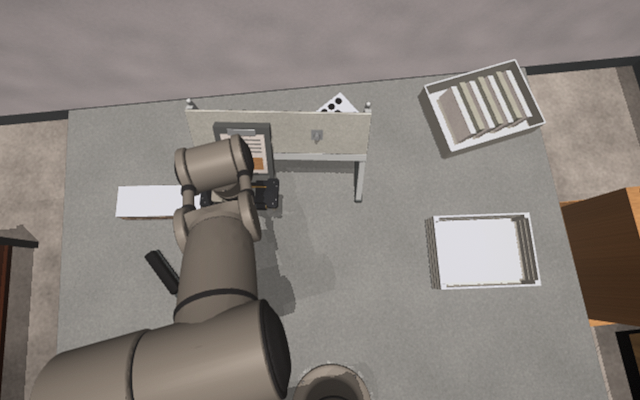

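```bash
python3 -m crank '[{"fingers":0.43,"tx":0,"ty":0,"tz":-0.4,"roll":0},{"fingers":0.43,"tx":0,"ty":0,"tz":-0.8,"roll":0},{"fingers":0.43,"tx":0,"ty":0,"tz":-1.1,"roll":0},{"fingers":0.43,"tx":0,"ty":0,"tz":-1.25,"roll":0},{"fingers":0.43,"tx":0,"ty":0,"tz":-1.3,"roll":0},{"fingers":0.43,"tx":0,"ty":0,"tz":-1.35,"roll":0},{"fingers":0.43,"tx":0,"ty":0,"tz":-1.35,"roll":0},{"fingers":0.43,"tx":0,"ty":0,"tz":-1.35,"roll":0}]'
cat >> h.py <<'E'
def track(W):
    "holder right edge (y at several s), top edge s, n, in rack mm"
    l=np.stack([(W-rk["c0"])@rk[k] for k in("y","up","n")],-1)*1000
    up=np.array(rk["up"]); m=(abs(l[...,2]-24)<5)&(l[...,1]>5)&(l[...,1]<190)
    ok=np.zeros_like(m); cnt,lab=cv2.connectedComponents(m.astype(np.uint8))
    k=max(range(1,cnt),key=lambda i:(lab==i).sum()); H=l[lab==k]
    s=np.arange(60,150,10); y=[H[abs(H[:,1]-a)<6][:,0].min() if (abs(H[:,1]-a)<6).any() else np.nan for a in s]
    y0=np.nanmedian(y); q=np.arange(10,135,10); t=[H[abs(H[:,0]-y0-a)<6][:,1].max() if (abs(H[:,0]-y0-a)<6).any() else np.nan for a in q]
    print("N",len(H),"right",np.round(y,1),"top",np.round(t,1),"n %.1f"%np.median(H[:,2]))
    print("right %.1f top %.1f"%(y0,np.nanmedian(t)))
E
python3 - <<'E'
from h import *
rel(); track(np.load("top0.npy"))
p,W=cam("top"); track(W)
p2,_=cam("side"); save("s2.png",p2[80:280,230:450]); save("s2.png",cv2.resize(p2[90:260,250:430],None,fx=3.5,fy=3.5)); save("t2.png",p)
E
```

```text
time: 3.15
tool_pos: [0.6182, 0.165, 0.1369]
tool_rot: [0.698, 1.571, -2.566]
contact_force: [0.1, -0.1, 0.4]
opening: 0.0654
t 3.15 x -36.5 y(rack) 202.4 z 136.9 yawerr deg 0.02 tilt [-0. -0. -1.] F(rack x,y,z) [ 0.1 -0.   0.4] open 0.0654
N 2475 right [134.4 134.1 135.3 134.3 134.  135.3 134.8 134.3 134.3] top [150.  149.5 149.9 148.7 149.5 149.9 149.8 150.4 149.4 150.  150.9 150.9
 149.3] n 24.9
right 134.3 top 149.9
N 543 right [134.5 134.1 135.5 134.5 133.9 135.6 134.7 134.1 134.3] top [149.5 149.  149.9 149.2  79.5   nan   nan   nan   nan   nan   nan   nan
   nan] n 24.7
right 134.5 top 149.2
```

View pics/s2.png

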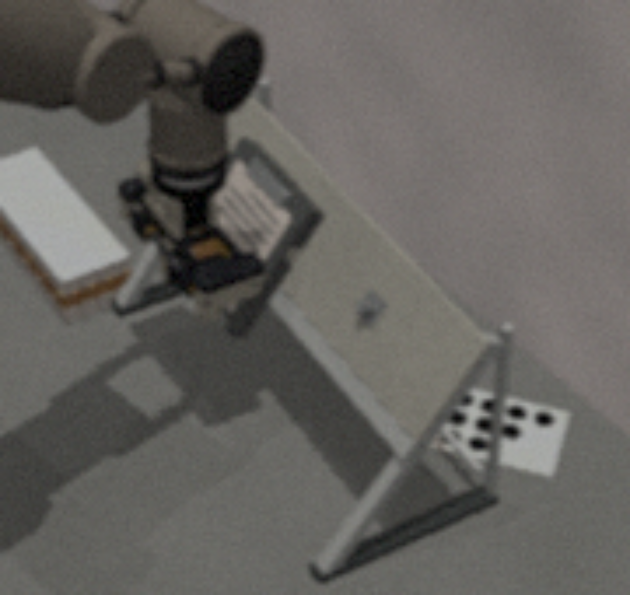

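```bash
python3 -m crank '[{"fingers":0.43,"tx":0,"ty":-0.04,"tz":-0.06,"roll":0},{"fingers":0.43,"tx":0,"ty":-0.04,"tz":-0.12,"roll":0},{"fingers":0.43,"tx":0,"ty":-0.04,"tz":-0.15,"roll":0},{"fingers":0.43,"tx":0,"ty":-0.04,"tz":-0.17,"roll":0},{"fingers":0.43,"tx":0,"ty":-0.04,"tz":-0.19,"roll":0},{"fingers":0.43,"tx":0,"ty":-0.04,"tz":-0.2,"roll":0},{"fingers":0.43,"tx":0,"ty":-0.04,"tz":-0.2,"roll":0},{"fingers":0.43,"tx":0,"ty":-0.04,"tz":-0.2,"roll":0}]'
python3 -c "
from h import *
rel()"
```

```text
time: 4.25
tool_pos: [0.6238, 0.1661, 0.1365]
tool_rot: [0.104, 1.564, 3.124]
contact_force: [-11.7, 1.0, 4.2]
opening: 0.0655
t 4.25 x -31.1 y(rack) 204.2 z 136.5 yawerr deg 0.03 tilt [-0.007  0.    -1.   ] F(rack x,y,z) [-11.7  -0.4   4.2] open 0.0655
```

```bash
python3 -m crank '[{"fingers":0.43,"tx":-0.03,"ty":0,"tz":-0.02,"roll":0},{"fingers":0.43,"tx":-0.06,"ty":0,"tz":-0.04,"roll":0},{"fingers":0.43,"tx":-0.09,"ty":0,"tz":-0.06,"roll":0},{"fingers":0.43,"tx":-0.12,"ty":0,"tz":-0.08,"roll":0},{"fingers":0.43,"tx":-0.15,"ty":0,"tz":-0.1,"roll":0},{"fingers":0.43,"tx":-0.18,"ty":0,"tz":-0.125,"roll":0},{"fingers":0.43,"tx":-0.205,"ty":0,"tz":-0.144,"roll":0},{"fingers":0.43,"tx":-0.205,"ty":0,"tz":-0.144,"roll":0}]'
python3 -c "
from h import *
rel();p,W=cam('top');track(W)"
```

```text
time: 5.25
tool_pos: [0.6272, 0.1653, 0.1421]
tool_rot: [0.168, 1.557, -3.096]
contact_force: [-13.7, 1.7, -4.6]
opening: 0.0658
t 5.25 x -27.5 y(rack) 203.8 z 142.1 yawerr deg 0.05 tilt [-0.014 -0.001 -1.   ] F(rack x,y,z) [-13.8  -0.   -4.6] open 0.0658
N 523 right [175.5 144.2 135.4 134.4 134.3 134.3 134.7 134.  134. ] top [155.5 155.4 155.1 155.8 103.4   nan   nan   nan   nan   nan   nan   nan
   nan] n 24.8
right 134.4 top 155.4
```

```bash
python3 -m crank '[{"fingers":0.43,"tx":-0.04,"ty":0,"tz":-0.03,"roll":0},{"fingers":0.43,"tx":-0.08,"ty":0,"tz":-0.06,"roll":0},{"fingers":0.43,"tx":-0.12,"ty":0,"tz":-0.085,"roll":0},{"fingers":0.43,"tx":-0.16,"ty":0,"tz":-0.115,"roll":0},{"fingers":0.43,"tx":-0.2,"ty":0,"tz":-0.14,"roll":0},{"fingers":0.43,"tx":-0.245,"ty":0,"tz":-0.17,"roll":0},{"fingers":0.43,"tx":-0.285,"ty":0,"tz":-0.2,"roll":0},{"fingers":0.43,"tx":-0.285,"ty":0,"tz":-0.2,"roll":0}]'
python3 -c "
from h import *
rel();p,W=cam('top');track(W)"
```

```text
time: 6.3
tool_pos: [0.6352, 0.1644, 0.1535]
tool_rot: [0.163, 1.557, -3.1]
contact_force: [-14.0, 1.5, -1.5]
opening: 0.0657
t 6.30 x -19.6 y(rack) 203.9 z 153.5 yawerr deg 0.06 tilt [-0.014 -0.001 -1.   ] F(rack x,y,z) [-14.1  -0.3  -1.5] open 0.0657
N 548 right [  nan   nan 145.4 134.4 133.9 134.  134.7 134.  133.8] top [169.3 169.5 170.  170.  122.2   nan   nan   nan   nan   nan   nan   nan
   nan] n 24.8
right 134.0 top 169.5
```

```bash
python3 -m crank '[{"fingers":0.43,"tx":-0.025,"ty":0.05,"tz":-0.017,"roll":0},{"fingers":0.43,"tx":-0.025,"ty":0.15,"tz":-0.017,"roll":0},{"fingers":0.43,"tx":-0.025,"ty":0.3,"tz":-0.017,"roll":0},{"fingers":0.43,"tx":-0.025,"ty":0.45,"tz":-0.017,"roll":0},{"fingers":0.43,"tx":-0.025,"ty":0.6,"tz":-0.017,"roll":0},{"fingers":0.43,"tx":-0.025,"ty":0.7,"tz":-0.017,"roll":0},{"fingers":0.43,"tx":-0.025,"ty":0.75,"tz":-0.017,"roll":0},{"fingers":0.43,"tx":-0.025,"ty":0.75,"tz":-0.017,"roll":0}]'
python3 -c "
from h import *
rel();p,W=cam('top');track(W)"
```

```text
time: 7.35
tool_pos: [0.6337, 0.1365, 0.1559]
tool_rot: [-0.176, 1.561, 2.845]
contact_force: [-11.0, 8.3, 0.1]
opening: 0.0659
t 7.35 x -17.6 y(rack) 176.0 z 155.9 yawerr deg 0.14 tilt [-0.009  0.003 -1.   ] F(rack x,y,z) [-12.    6.9   0.1] open 0.0659
N 346 right [  nan   nan 119.8 113.9 113.3 113.1 114.6 114.3 115.7] top [179.2 177.3 139.5   nan   nan   nan   nan   nan   nan   nan   nan   nan
   nan] n 24.5
right 114.3 top 177.3
```

```bash
python3 - <<'E'
from h import *
p,W=cam("top"); track(W)
a=cv2.resize(p[95:215,180:380],None,fx=3.9,fy=3.9,interpolation=cv2.INTER_CUBIC); save("t3.png",a)
E
```

```text
N 344 right [  nan   nan 117.4 114.  113.2 113.  114.4 114.4 115.6] top [179.2 178.7 135.3   nan   nan   nan   nan   nan   nan   nan   nan   nan
   nan] n 24.6
right 114.4 top 178.7
```

View pics/t3.png

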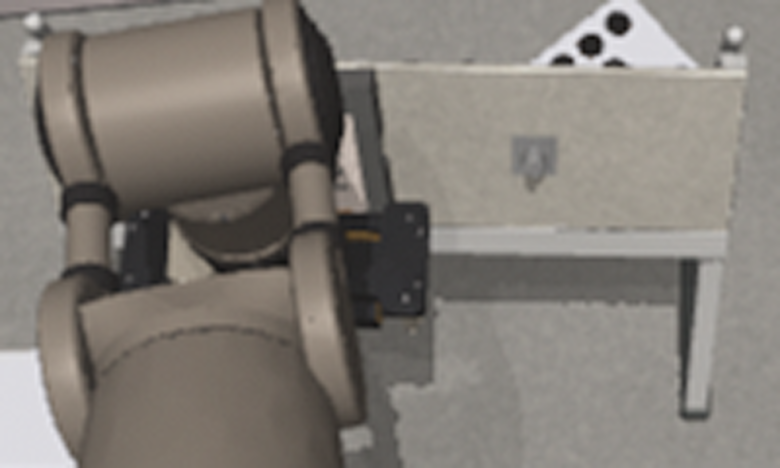

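The holder is slightly over-lifted on its right side, because the channel floor touches the peg 20 mm from its middle. The finger's x sets the lift (s ≈ (x+31.1)/0.574), so I'll ease back while sliding on.

```bash
python3 -m crank '[{"fingers":0.43,"tx":0.03,"ty":0,"tz":0.04,"roll":0},{"fingers":0.43,"tx":0.05,"ty":0,"tz":0.07,"roll":0},{"fingers":0.43,"tx":0.05,"ty":0.05,"tz":0.07,"roll":0},{"fingers":0.43,"tx":0.05,"ty":0.1,"tz":0.07,"roll":0},{"fingers":0.43,"tx":0.05,"ty":0.15,"tz":0.07,"roll":0},{"fingers":0.43,"tx":0.05,"ty":0.2,"tz":0.07,"roll":0},{"fingers":0.43,"tx":0.05,"ty":0.25,"tz":0.07,"roll":0},{"fingers":0.43,"tx":0.05,"ty":0.3,"tz":0.07,"roll":0}]'
python3 -c "
from h import *
rel();p,W=cam('top');track(W)"
```

```text
time: 8.45
tool_pos: [0.6315, 0.1235, 0.1546]
tool_rot: [-0.171, 1.567, 2.849]
contact_force: [-4.6, 3.7, -1.4]
opening: 0.0659
t 8.45 x -18.2 y(rack) 162.8 z 154.6 yawerr deg 0.08 tilt [-0.004  0.001 -1.   ] F(rack x,y,z) [-5.1  3.1 -1.4] open 0.0659
N 183 right [  nan   nan 107.5 109.  108.7 110.  110.  111.5 111.6] top [180.  126.1   nan   nan   nan   nan   nan   nan   nan   nan   nan   nan
   nan] n 24.3
right 110.0 top 153.1
```

```bash
python3 -m crank '[{"fingers":0.43,"tx":0.0,"ty":-0.08,"tz":0.02,"roll":0},{"fingers":0.43,"tx":0.02,"ty":-0.15,"tz":0.04,"roll":0},{"fingers":0.43,"tx":0.04,"ty":-0.2,"tz":0.06,"roll":0},{"fingers":0.43,"tx":0.06,"ty":-0.2,"tz":0.07,"roll":0},{"fingers":0.43,"tx":0.07,"ty":-0.2,"tz":0.08,"roll":0},{"fingers":0.43,"tx":0.08,"ty":-0.2,"tz":0.08,"roll":0},{"fingers":0.43,"tx":0.08,"ty":-0.2,"tz":0.08,"roll":0},{"fingers":0.43,"tx":0.08,"ty":-0.2,"tz":0.08,"roll":0}]'
python3 - <<'E'
from h import *
rel();p,W=cam('top');track(W)
p2,W2=cam("side"); save("s3.png",cv2.resize(p2[90:240,270:430],None,fx=4,fy=4,interpolation=cv2.INTER_CUBIC))
E
```

```text
time: 9.5
tool_pos: [0.6308, 0.1309, 0.1525]
tool_rot: [-2.761, 1.57, 0.258]
contact_force: [-2.6, 0.8, 1.4]
opening: 0.0656
t 9.50 x -19.8 y(rack) 170.1 z 152.5 yawerr deg 0.01 tilt [ 0.  0. -1.] F(rack x,y,z) [-2.7  0.5  1.4] open 0.0656
N 319 right [  nan   nan 109.6 109.4 109.4 110.2 109.7 109.3 109.3] top [169.9 170.1 119.4   nan   nan   nan   nan   nan   nan   nan   nan   nan
   nan] n 24.5
right 109.4 top 169.9
```

View pics/s3.png

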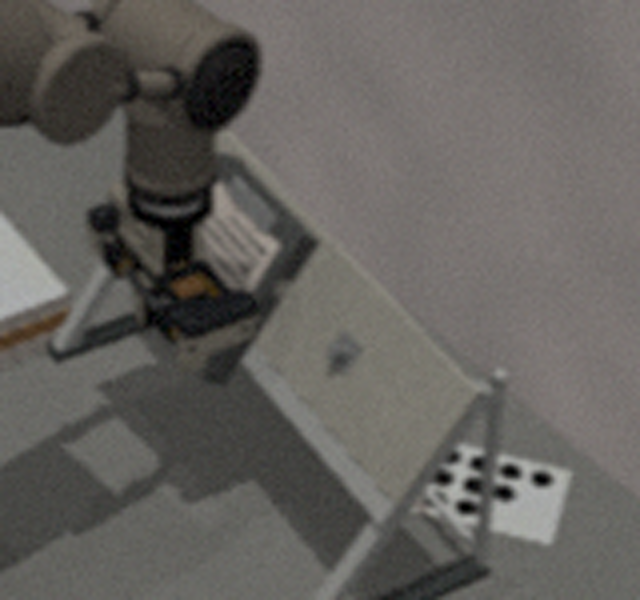

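```bash
python3 -m crank '[{"fingers":0.65,"tx":0,"ty":0,"tz":-0.018,"roll":0},{"fingers":0.65,"tx":0,"ty":0.06,"tz":-0.018,"roll":0},{"fingers":0.65,"tx":0,"ty":0.15,"tz":-0.018,"roll":0},{"fingers":0.65,"tx":0,"ty":0.25,"tz":-0.018,"roll":0},{"fingers":0.65,"tx":0,"ty":0.35,"tz":-0.018,"roll":0},{"fingers":0.65,"tx":0,"ty":0.45,"tz":-0.018,"roll":0},{"fingers":0.65,"tx":0,"ty":0.5,"tz":-0.018,"roll":0},{"fingers":0.65,"tx":0,"ty":0.5,"tz":-0.018,"roll":0}]'
python3 -c "
from h import *
rel();p,W=cam('top');track(W)"
```

```text
time: 10.6
tool_pos: [0.6276, 0.1119, 0.1514]
tool_rot: [-0.22, 1.567, 2.8]
contact_force: [-5.8, 4.5, -0.2]
opening: 0.0758
t 10.60 x -20.7 y(rack) 150.9 z 151.4 yawerr deg 0.05 tilt [-0.004  0.001 -1.   ] F(rack x,y,z) [-6.3  3.8 -0.2] open 0.0758
N 242 right [ nan  nan 89.  91.  90.6 90.1 89.6 89.8 91. ] top [170. 170.  92.  nan  nan  nan  nan  nan  nan  nan  nan  nan  nan] n 24.6
right 90.1 top 170.0
```

```bash
python3 -m crank '[{"fingers":0.65,"tx":0,"ty":0.1,"tz":0,"roll":0},{"fingers":0.65,"tx":0,"ty":0.2,"tz":0,"roll":0},{"fingers":0.65,"tx":0,"ty":0.3,"tz":0,"roll":0},{"fingers":0.65,"tx":0,"ty":0.4,"tz":0,"roll":0},{"fingers":0.65,"tx":0,"ty":0.5,"tz":0,"roll":0},{"fingers":0.65,"tx":0,"ty":0.6,"tz":0,"roll":0},{"fingers":0.65,"tx":0,"ty":0.65,"tz":0,"roll":0},{"fingers":0.65,"tx":0,"ty":0.65,"tz":0,"roll":0}]'
python3 -c "
from h import *
rel();p,W=cam('top');track(W)"
```

```text
time: 11.65
tool_pos: [0.6243, 0.0861, 0.1514]
tool_rot: [-0.208, 1.567, 2.812]
contact_force: [-5.5, 5.9, 0.3]
opening: 0.0759
t 11.65 x -20.7 y(rack) 124.8 z 151.4 yawerr deg 0.05 tilt [-0.004  0.001 -1.   ] F(rack x,y,z) [-6.2  5.2  0.3] open 0.0759
N 139 right [ nan  nan 63.3 63.3 65.2 64.8 64.5 64.2 64. ] top [168.1  92.5   nan   nan   nan   nan   nan   nan   nan   nan   nan   nan
   nan] n 24.0
right 64.2 top 130.3
```

```bash
python3 -m crank '[{"fingers":0.65,"tx":-0.01,"ty":0.05,"tz":-0.015,"roll":0},{"fingers":0.65,"tx":-0.02,"ty":0.1,"tz":-0.03,"roll":0},{"fingers":0.65,"tx":-0.02,"ty":0.2,"tz":-0.03,"roll":0},{"fingers":0.65,"tx":-0.02,"ty":0.3,"tz":-0.03,"roll":0},{"fingers":0.65,"tx":-0.02,"ty":0.4,"tz":-0.03,"roll":0},{"fingers":0.65,"tx":-0.02,"ty":0.45,"tz":-0.03,"roll":0},{"fingers":0.65,"tx":-0.02,"ty":0.5,"tz":-0.03,"roll":0},{"fingers":0.65,"tx":-0.02,"ty":0.5,"tz":-0.03,"roll":0}]'
cat >> h.py <<'E'
def track2(W,yc):
    l=np.stack([(W-rk["c0"])@rk[k] for k in("y","up","n")],-1)*1000
    m=(abs(l[...,2]-24)<5)&(l[...,1]>5)&(l[...,1]<190)&(abs(l[...,0]-yc)<85); H=l[m]
    f=lambda v,g: round(float(g(v)),1) if len(v)>2 else None
    s=range(50,170,10); print("N",len(H))
    print(" right",[f(H[(abs(H[:,1]-a)<5)&(H[:,0]<yc)][:,0],np.min) for a in s])
    print(" left ",[f(H[(abs(H[:,1]-a)<5)&(H[:,0]>yc)][:,0],np.max) for a in s])
    print(" top  ",[f(H[abs(H[:,0]-yc-a)<5][:,1],np.max) for a in range(-65,70,10)])
E
python3 -c "
from h import *
rel();p,W=cam('top');track2(W,113)
p,W=cam('side');track2(W,113)"
```

```text
time: 12.7
tool_pos: [0.6227, 0.0666, 0.1522]
tool_rot: [-0.286, 1.565, 2.734]
contact_force: [-7.2, 6.6, 1.1]
opening: 0.0757
t 12.70 x -20.0 y(rack) 105.3 z 152.2 yawerr deg 0.06 tilt [-0.005  0.002 -1.   ] F(rack x,y,z) [-8.   5.6  1.1] open 0.0757
N 61
 right [None, None, None, 45.0, 45.0, 44.8, 44.6, 44.5, 44.4, 44.3, None, None]
 left  [None, None, None, None, None, None, None, None, None, None, None, None]
 top   [169.9, None, None, None, None, None, None, None, None, None, None, None, None, None]
N 560
 right [42.9, 108.5, 103.0, None, 72.9, 40.1, 42.9, 43.9, 40.0, 40.2, 42.2, 40.6]
 left  [141.6, 133.3, 127.0, None, 126.7, 136.8, 149.4, 142.5, 147.1, 153.9, 160.4, 171.9]
 top   [173.5, 175.3, 172.1, 173.1, 174.6, 174.1, 173.3, 172.3, 173.7, 173.1, 172.2, 171.7, 170.5, None]
```

```bash
python3 -m crank '[{"fingers":0.65,"tx":-0.01,"ty":0.05,"tz":-0.01,"roll":0},{"fingers":0.65,"tx":-0.01,"ty":0.1,"tz":-0.01,"roll":0},{"fingers":0.65,"tx":-0.01,"ty":0.2,"tz":-0.01,"roll":0},{"fingers":0.65,"tx":-0.01,"ty":0.3,"tz":-0.01,"roll":0},{"fingers":0.65,"tx":-0.01,"ty":0.4,"tz":-0.01,"roll":0},{"fingers":0.65,"tx":-0.01,"ty":0.45,"tz":-0.01,"roll":0},{"fingers":0.65,"tx":-0.01,"ty":0.45,"tz":-0.01,"roll":0},{"fingers":0.65,"tx":-0.01,"ty":0.45,"tz":-0.01,"roll":0}]'
python3 -c "
from h import *
rel();p,W=cam('top');track2(W,95)
p,W=cam('side');track2(W,95)
print('side0');track2(np.load('side0.npy'),204.3)"
```

```text
time: 13.8
tool_pos: [0.6208, 0.0487, 0.1526]
tool_rot: [-0.262, 1.565, 2.758]
contact_force: [-8.4, 7.3, 1.9]
opening: 0.0758
t 13.80 x -19.7 y(rack) 87.3 z 152.6 yawerr deg 0.06 tilt [-0.005  0.002 -1.   ] F(rack x,y,z) [-9.2  6.2  1.9] open 0.0758
N 25
 right [None, None, None, None, 27.0, None, 27.0, None, None, None, None, None]
 left  [None, None, None, None, None, None, None, None, None, None, None, None]
 top   [113.2, None, None, None, 41.2, None, None, None, None, None, None, None, None, None]
N 565
 right [23.6, 87.8, 85.9, None, 57.8, 21.3, 22.5, 15.9, 24.8, 23.6, 25.2, 22.8]
 left  [123.5, 112.6, 104.8, None, None, 114.1, 127.4, 127.7, 124.3, 134.3, 136.4, 146.5]
 top   [174.1, 173.8, 174.4, 169.0, 173.1, 172.7, 174.0, 172.5, 172.9, 172.5, 172.3, 172.2, 172.1, None]
side0
N 1014
 right [129.3, 130.2, 130.4, 131.4, 128.0, 131.4, 130.3, 128.2, 131.6, 129.1, 132.5, None]
 left  [274.6, 273.5, 270.1, 273.3, 271.6, 272.5, 271.4, 273.0, 271.5, 273.6, 274.4, None]
 top   [155.0, 154.3, 150.9, 153.1, 155.1, 153.1, 152.2, 153.9, 153.0, 153.7, 153.8, 151.9, 152.0, 153.0]
```

```bash
python3 -m crank '[{"fingers":0.65,"tx":0,"ty":0.08,"tz":0,"roll":0},{"fingers":0.65,"tx":0,"ty":0.16,"tz":0,"roll":0},{"fingers":0.65,"tx":0,"ty":0.24,"tz":0,"roll":0},{"fingers":0.65,"tx":0,"ty":0.32,"tz":0,"roll":0},{"fingers":0.65,"tx":0,"ty":0.4,"tz":0,"roll":0},{"fingers":0.65,"tx":0,"ty":0.48,"tz":0,"roll":0},{"fingers":0.65,"tx":0,"ty":0.55,"tz":0,"roll":0},{"fingers":0.65,"tx":0,"ty":0.55,"tz":0,"roll":0}]'
python3 -c "
from h import *
rel();p,W=cam('top');track2(W,75)
p,W=cam('side');track2(W,75)"
```

```text
time: 14.9
tool_pos: [0.6181, 0.0268, 0.1526]
tool_rot: [-0.274, 1.565, 2.746]
contact_force: [-8.7, 7.3, 1.6]
opening: 0.0761
t 14.90 x -19.7 y(rack) 65.2 z 152.6 yawerr deg 0.06 tilt [-0.005  0.002 -1.   ] F(rack x,y,z) [-9.6  6.2  1.6] open 0.0761
N 29
 right [32.3, None, None, None, None, None, None, None, None, None, None, None]
 left  [None, None, None, 138.0, None, None, None, None, None, None, None, None]
 top   [None, None, 55.3, 48.5, 32.7, None, None, None, None, None, None, None, None, None]
N 570
 right [-0.1, 0.1, 60.4, None, 31.1, -0.5, 4.8, 1.0, -0.6, 1.7, 0.8, 0.4]
 left  [98.0, 92.8, 85.7, None, None, 89.1, 104.2, 102.8, 110.4, 112.4, 118.4, 123.2]
 top   [172.7, 174.0, 174.0, 173.3, 172.3, 172.2, 171.0, 173.8, 173.6, 173.1, 173.4, 172.7, 172.7, None]
```

```bash
python3 -m crank '[{"fingers":0.65,"tx":0,"ty":0.1,"tz":0,"roll":0},{"fingers":0.65,"tx":0,"ty":0.2,"tz":0,"roll":0},{"fingers":0.65,"tx":0,"ty":0.32,"tz":0,"roll":0},{"fingers":0.65,"tx":0,"ty":0.44,"tz":0,"roll":0},{"fingers":0.65,"tx":0,"ty":0.56,"tz":0,"roll":0},{"fingers":0.65,"tx":0,"ty":0.68,"tz":0,"roll":0},{"fingers":0.65,"tx":0,"ty":0.8,"tz":0,"roll":0},{"fingers":0.65,"tx":0,"ty":0.8,"tz":0,"roll":0}]'
python3 -c "
from h import *
rel();p,W=cam('top');track2(W,43)
p,W=cam('side');track2(W,43)"
```

```text
time: 16.0
tool_pos: [0.6141, -0.0052, 0.1526]
tool_rot: [-0.239, 1.565, 2.78]
contact_force: [-9.0, 5.9, 1.6]
opening: 0.0755
t 16.00 x -19.7 y(rack) 32.9 z 152.6 yawerr deg 0.04 tilt [-0.006  0.002 -1.   ] F(rack x,y,z) [-9.7  4.7  1.6] open 0.0755
N 58
 right [-4.7, None, None, None, None, None, None, -10.7, None, None, None, None]
 left  [None, None, None, 104.5, None, None, None, None, None, None, None, None]
 top   [None, 169.6, 59.0, 43.7, None, None, None, None, None, None, None, None, 87.1, None]
N 594
 right [-29.7, 29.6, 24.5, None, 3.6, -29.2, -31.4, -33.4, -29.1, -29.1, -31.5, -30.2]
 left  [62.3, 58.7, 49.5, None, None, 56.8, 68.3, 68.1, 72.0, 80.6, 82.1, 89.2]
 top   [174.6, 172.8, 172.9, 174.1, 173.8, 172.4, 173.1, 173.0, 173.8, 173.7, 172.5, 171.8, 173.3, None]
```

```bash
python3 -m crank '[{"fingers":0.65,"tx":0,"ty":0.1,"tz":0,"roll":0},{"fingers":0.65,"tx":0,"ty":0.2,"tz":0,"roll":0},{"fingers":0.65,"tx":0,"ty":0.3,"tz":0,"roll":0},{"fingers":0.65,"tx":0,"ty":0.4,"tz":0,"roll":0},{"fingers":0.65,"tx":0,"ty":0.5,"tz":0,"roll":0},{"fingers":0.65,"tx":0,"ty":0.6,"tz":0,"roll":0},{"fingers":0.65,"tx":0,"ty":0.6,"tz":0,"roll":0},{"fingers":0.65,"tx":0,"ty":0.6,"tz":0,"roll":0}]'
python3 - <<'E'
from h import *
rel();p,W=cam('top');track2(W,19); 
p2,W2=cam('side');track2(W2,19); np.save("side9.npy",W2); save("side9.png",p2)
def depthedges(W,yc,tag):
    l=np.stack([(W-rk["c0"])@rk[k] for k in("y","up","n")],-1)*1000
    m=(abs(l[...,2]-24)<6)&(l[...,1]>60)&(l[...,1]<165)&(abs(l[...,0]-yc)<85)
    # sub-pixel right edge: fit per row, last holder pixel vs first board pixel
    r=[]
    for v in range(400):
        u=np.where(m[v])[0]
        if len(u)<4: continue
        e=u.max()
        if l[v,e,0]<yc-45: r.append((l[v,e,1],l[v,e,0]))
    r=np.array(r); print(tag,len(r),"median right",np.median(r[:,1]),"mean",r[:,1].mean(),"slope",np.polyfit(r[:,0],r[:,1],1)[0])
depthedges(np.load("side0.npy"),204.3,"start(134.4)"); depthedges(W2,19,"now")
save("both9.png",np.hstack([cv2.resize(p[90:215,225:375],None,fx=2.6,fy=2.6),cv2.resize(p2[100:225,310:460],None,fx=2.6,fy=2.6)]))
E
```

```text
time: 17.1
tool_pos: [0.6112, -0.029, 0.1525]
tool_rot: [-0.228, 1.565, 2.792]
contact_force: [-7.8, 6.0, 1.6]
opening: 0.0759
t 17.10 x -19.7 y(rack) 9.0 z 152.5 yawerr deg 0.05 tilt [-0.006  0.002 -1.   ] F(rack x,y,z) [-8.5  5.   1.6] open 0.0759
N 43
 right [-31.1, None, None, None, None, None, None, None, None, None, None, None]
 left  [None, None, None, 76.2, 73.3, None, None, None, None, None, None, None]
 top   [None, 80.5, 54.8, 37.1, None, None, None, None, None, None, None, 89.4, 91.3, None]
N 582
 right [-54.4, 8.9, -1.1, None, -23.7, -53.1, -55.6, -55.3, -54.8, -55.0, -56.0, -53.8]
 left  [37.0, 34.0, 23.7, None, None, 31.0, 45.5, 40.2, 47.8, 48.2, 51.6, 64.0]
 top   [174.1, 174.4, 174.7, 174.5, 171.9, 172.4, 172.9, 173.2, 172.5, 173.2, 173.5, 173.4, None, None]
start(134.4) 25 median right 132.3627647135616 mean 135.17838605251382 slope 0.13293575196753288
now 19 median right -52.81788932415596 mean -49.47752658188807 slope 0.2223686375884111
```

View pics/both9.png

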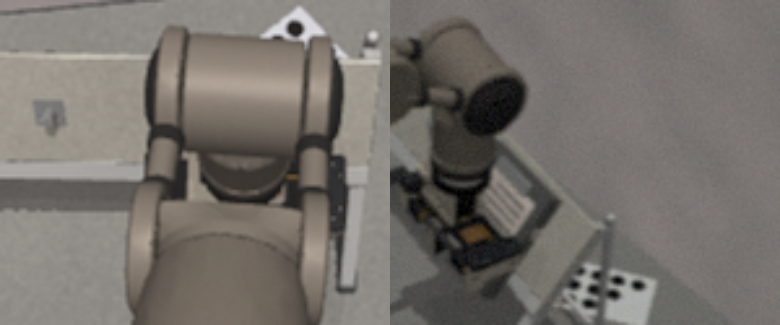

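```bash
python3 -m crank '[{"fingers":0.65,"tx":0,"ty":0.03,"tz":0,"roll":0},{"fingers":0.65,"tx":0,"ty":0.045,"tz":0,"roll":0},{"fingers":0.65,"tx":0.03,"ty":0.045,"tz":0.03,"roll":0},{"fingers":0.65,"tx":0.07,"ty":0.045,"tz":0.06,"roll":0},{"fingers":0.65,"tx":0.11,"ty":0.045,"tz":0.09,"roll":0},{"fingers":0.65,"tx":0.15,"ty":0.045,"tz":0.12,"roll":0},{"fingers":0.65,"tx":0.2,"ty":0.045,"tz":0.15,"roll":0},{"fingers":0.65,"tx":0.2,"ty":0.045,"tz":0.15,"roll":0}]'
python3 - <<'E'
from h import *
rel()
p2,W2=cam('side');track2(W2,17)
E
```

```text
time: 18.2
tool_pos: [0.6068, -0.0316, 0.1452]
tool_rot: [0.423, 1.57, -2.841]
contact_force: [-2.8, -0.2, 0.6]
opening: 0.076
t 18.20 x -23.8 y(rack) 5.9 z 145.2 yawerr deg 0.00 tilt [-0.001 -0.    -1.   ] F(rack x,y,z) [-2.8 -0.6  0.6] open 0.076
N 351
 right [6.3, -3.7, None, -22.9, -58.1, -57.9, -56.7, -61.1, -59.2, -59.1, -56.5, -57.1]
 left  [32.3, 19.8, None, None, None, 36.8, 33.6, 36.8, 38.2, None, None, 70.3]
 top   [165.3, 165.5, 165.7, 165.5, 164.9, 165.0, 165.3, 166.3, 166.5, 163.8, 164.3, None, None, None]
```

It dropped into the notch (lift 20 → 12 mm). I'll keep lowering.

```bash
python3 -m crank '[{"fingers":0.65,"tx":0.05,"ty":0,"tz":0.035,"roll":0},{"fingers":0.65,"tx":0.1,"ty":0,"tz":0.07,"roll":0},{"fingers":0.65,"tx":0.15,"ty":0,"tz":0.105,"roll":0},{"fingers":0.65,"tx":0.2,"ty":-0.02,"tz":0.14,"roll":0},{"fingers":0.65,"tx":0.25,"ty":-0.05,"tz":0.18,"roll":0},{"fingers":0.65,"tx":0.25,"ty":-0.08,"tz":0.22,"roll":0},{"fingers":0.65,"tx":0.25,"ty":-0.08,"tz":0.26,"roll":0},{"fingers":0.65,"tx":0.25,"ty":-0.08,"tz":0.26,"roll":0}]'
python3 - <<'E'
from h import *
rel()
p2,W2=cam('side');track2(W2,17)
E
```

```text
time: 19.25
tool_pos: [0.5974, -0.0269, 0.1357]
tool_rot: [3.076, 1.57, -0.188]
contact_force: [-0.2, -0.6, -0.2]
opening: 0.0755
t 19.25 x -33.7 y(rack) 9.4 z 135.7 yawerr deg 0.02 tilt [ 0.001 -0.    -1.   ] F(rack x,y,z) [-0.1 -0.7 -0.2] open 0.0755
N 518
 right [2.8, None, -58.9, -58.1, -57.0, -58.9, -58.5, -59.4, -59.0, -58.6, -59.1, None]
 left  [None, None, 28.6, 43.5, 44.1, 43.6, 50.7, 55.8, 63.5, 70.2, 84.1, None]
 top   [151.1, 152.7, 152.7, 151.8, 152.3, 152.4, 152.9, 125.3, 152.0, 152.9, 151.6, 150.7, 153.0, None]
```

Seated, with no contact left. I'll withdraw straight back and check.

```bash
python3 -m crank '[{"fingers":0.65,"tx":0,"ty":0,"tz":0.4,"roll":0},{"fingers":0.65,"tx":0,"ty":0,"tz":1.2,"roll":0},{"fingers":0.65,"tx":0,"ty":0,"tz":2.2,"roll":0},{"fingers":0.65,"tx":0,"ty":0,"tz":3.3,"roll":0},{"fingers":0.65,"tx":-0.3,"ty":0,"tz":4.4,"roll":0},{"fingers":0.65,"tx":-0.6,"ty":0,"tz":5.0,"roll":0},{"fingers":0.65,"tx":-0.6,"ty":0,"tz":5.0,"roll":0},{"fingers":0.65,"tx":-0.6,"ty":0,"tz":5.0,"roll":0}]'
python3 - <<'E'
from h import *
rel()
p,W=cam('top');track2(W,17); save("top10.png",p)
E
```

```text
time: 20.3
tool_pos: [0.3998, -0.0027, 0.1597]
tool_rot: [3.025, 1.569, -0.239]
contact_force: [0.5, -0.4, -0.2]
opening: 0.0759
t 20.30 x -232.7 y(rack) 9.2 z 159.7 yawerr deg 0.00 tilt [ 0.002 -0.    -1.   ] F(rack x,y,z) [ 0.6 -0.3 -0.2] open 0.0759
N 2234
 right [-54.8, -54.1, -53.7, -53.2, -55.2, -54.6, -54.0, -53.4, -55.0, -54.8, -54.3, None]
 left  [82.7, 84.7, 84.4, 83.8, 83.6, 83.1, 84.8, 84.7, 84.4, 84.0, 83.8, None]
 top   [150.2, 150.6, 149.4, 150.3, 149.2, 149.4, 149.8, 150.0, 150.8, 148.9, 149.9, 149.1, 149.9, 149.3]
```

View pics/top10.png

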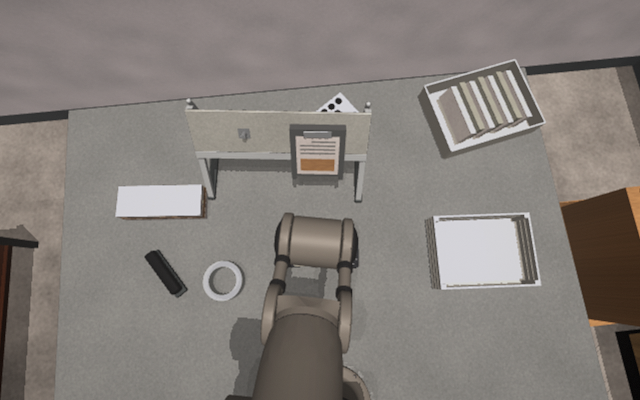

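```bash
python3 -c "
from cell import *
print(hand_in())"
```

```text
the job is handed in; nothing more can be done
None
```

The card holder now hangs on the free peg (the right one), and I've handed the job in at about 20 s of the 50 s allowed. I lifted it by its lower front edge with the finger sides, slid it about 189 mm along the rack and lowered it.

**Final checks, top camera, arm withdrawn about 0.2 m:**
- **Seating:** the holder's top is at s ≈ 149.8 mm, against 149.9 mm when it hung on the first peg, so it looks fully home.
- **Position:** its middle is about 2 mm to the side of the measured peg. The notch allows 4 mm and the limit is 9 mm.
- **Straightness:** both side edges are parallel to the rack within measuring noise.
- **Surroundings:** the basket, tape, stapler and cartons show no visible shift in the pictures. I did not measure them.
- **Robot:** it was touching nothing, with the wrist force reading about zero.

**What went wrong on the way:**
- **Over-lift:** early in the slide the holder rose too far and tilted about 0.06 rad. It probably rubbed the first peg with the channel floor. I eased it back and it straightened. The wrist force never read above about 15 N, but the peg force itself was not measured.
- **Camera disagreement:** the side camera read 2–4 mm off the top camera. While the wrist hid the holder from the top camera, I used the side camera's change since the start instead of its absolute reading.

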